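Fetch the watercolour tin from behind the bottles

TASK

I need the flat watercolour tin at the back of the black supply tray: stand the bottle, the jar and the can that block it on the cork mat, all three upright, then put the tin on the sloped white stand so that it lies flat on the slope, about midway across it, with its long side resting against the ledge at the bottom. After that put the bottle, the jar and the can back upright, each where it stood in the tray before. Nothing may be toppled, and leave the terracotta cup and the brush pot where they are.

Things in the scene. Friction and masses are not known exactly. Their poses are not given: they have to be found in the camera images.
- tin: closed flat tin of bare aluminium, 52 (own x) x 116 (own y) x 24 mm high, about 160 g; origin at the centre of its underside, z up. Lies at the back of the tray, long side along the tray's y, right behind the row of three: no finger fits between until they are cleared; over 30 mm are free behind it. To be gripped across its 52 mm side
- bottle: round green glass ink bottle, body 46 mm diameter and straight to 80 mm height, then a shoulder and a narrow neck with black cap, 105 mm high in all, about 200 g; origin at the centre of its underside, z up. One of the three in the front row of the tray
- jar: squat round plastic jar, white with grey lid, 54 mm diameter, 80 mm high, about 240 g; origin at the centre of its underside, z up. One of the three in the front row of the tray
- can: square metal can with paper wrap, 44 x 44 mm (sides along own x and y, x roughly along the tray's x), shoulders at 88 mm, small black cap to 100 mm, about 220 g; origin at the centre of its underside, z up. One of the three in the front row of the tray
- tray: black open tray, fixed, 170 (x) x 210 (y) mm outside, walls 5 thick and 25 high, floor 5 thick; origin: centre of its underside, +x to its back, away from the robot. The three stand in any order in a row along y at about x = -40, y = -62, 0, +62 mm, the tin behind them at about x = +18, y = 0. An eraser and a sharpener, 13 mm high at most, lie in its back corners
- mat: cork mat, the side area, fixed, 130 (x) x 240 (y) x 4 mm thick; empty; origin at the centre of its underside, so its top is at z = 4 mm
- stand: sloped stand, white top, wood legs, fixed; origin on the table under its centre. The slope rises at 25 degrees to +x (away from the robot), from x -75, z 30 mm at the ledge's inner face to x +75, z 100; 200 wide (y). The ledge, 8 thick, stands 14 mm proud of the slope. Slippery: a tin let go on it slides down to the ledge; at rest there its origin is at x -51, z 41 mm
- cup: bystander, loose: terracotta-coloured open cup, 68 mm diameter at the rim, 80 mm high; origin at the centre of its underside
- brushpot: bystander, loose: white ceramic pot, 72 mm diameter, 95 mm high, with brushes reaching up to 180 mm; origin at the centre of its underside
There are look-alikes about, which are no part of the job. Leave any purple look-alike of the bottle alone. What is shaped like the can but pink is not meant.

How it is judged (in metres and radians):
On the way, in this order (a step that is already met when the one before it is completed fails the run):
1. the bottle, the jar and the can all stand upright and released on the cork mat (x of bottle in the frame of mat between -0.065 and 0.065 m and y of bottle in the frame of mat between -0.12 and 0.12 m and z of bottle in the frame of mat between 0 and 0.01 m and angle between each of bottle, jar, can's own z axis and vertical below 0.1 rad and contact force between the fingers and bottle below 0.1 N and linear speed of each of bottle, jar, can below 0.02 m/s and x of jar in the frame of mat between -0.065 and 0.065 m and y of jar in the frame of mat between -0.12 and 0.12 m and z of jar in the frame of mat between 0 and 0.01 m and contact force between the fingers and jar below 0.1 N and x of can in the frame of mat between -0.065 and 0.065 m and y of can in the frame of mat between -0.12 and 0.12 m and z of can in the frame of mat between 0 and 0.01 m and contact force between the fingers and can below 0.1 N), for 0.2 s.
2. the tin lies released on the sloped stand against its ledge (x of tin in the frame of stand between -0.0614 and -0.0414 m and y of tin in the frame of stand between -0.04 and 0.04 m and z of tin in the frame of stand between 0.033 and 0.049 m and angle between tin's own z axis and vertical between 0.36 and 0.51 rad and angle between the y axis of tin and the y axis of stand, either way round below 0.1 rad and contact force between the fingers and tin below 0.1 N and linear speed of tin below 0.02 m/s), for 0.2 s.
At the end, for the whole second after the job is handed in: Tin flat on the slope (tilt 0.36-0.51 rad), long side along the ledge (0.1 rad) and against it (10 mm), within 40 mm of mid-width; bottle, jar and can upright (0.08 rad), each within 15 mm of where it stood at the start; all released and at rest (all of step 2 and distance of each of bottle, jar, can from where it was at the start of the episode below 0.015 m and angle between each of bottle, jar, can's own z axis and vertical below 0.08 rad and contact force between the fingers and bottle below 0.1 N and linear speed of each of bottle, jar, can below 0.02 m/s and contact force between the fingers and jar below 0.1 N and contact force between the fingers and can below 0.1 N); the robot touches nothing.
It fails at once if the bottle, the jar or the can is toppled (tilted more than 0.6 rad) (angle between any of bottle, jar, can's own z axis and vertical above 0.6 rad).
It fails at once if the cup or the brush pot is moved more than 30 mm or tipped (distance of any of cup, brushpot from where it was at the start of the episode above 0.03 m or angle between any of cup, brushpot's own z axis and vertical above 0.4 rad).
It also fails if it takes over 144 s, if anything falls off the work surface, if the arm or the gripper's body presses on something with over 40 N, if the wrist force passes 120 N, or if a joint passes its speed limit or range.

ROBOT

A 6-joint arm with a two-finger parallel gripper is mounted at the origin on the work surface. World frame = base frame: x ahead of the robot, y to its left, z up, the work surface at z = 0. Lengths are in m, angles in degrees, forces in N, time in s.
With the tool pointing down it reaches from about 0.325 to 0.775 m from the base axis. Payload 5.5 kg.
Tool frame: the origin (TCP) lies at the centre of the arm's flange, where the gripper is bolted on; the fingertips stand 182 mm ahead of it and the grasp point (between the pads) lies 163 mm ahead of it; z points along the fingers, y is the line along which they close (so a half turn about z gives the same grasp; the last joint's range is limited). The gripper opens to 88 mm and grips with 3 to 60 N. Pads are 20 mm wide; open, the fingers measure 115 mm over their backs; the gripper's body (75 mm by 178 mm) begins 61 mm behind the grasp point.
Start: joints at [-69.826, 5.22, 70.514, -0, 104.267, -3.249], TCP at [0.239, -0.551, 0.405] pointing down, gripper open.
Joint ranges: [-164.24, 164.24], [-49.07, 125.15], [9.68, 141.18], [-86.29, 266.29], [3.28, 154.24], [-151.56, 151.56]. Speed limits (degrees/s): [147.25, 147.25, 172.46, 180, 180, 180].

INTERFACE

Orientations are given as [roll, pitch, yaw] about the fixed x, y, z axes, in that order (R = Rz(yaw) Ry(pitch) Rx(roll)).
In Python, from station import r gives the robot as it stands. The module is installed in compiled form; this text tells all that it offers. Calls block until the motion is done:
- r.reach(position, orientation): joint-space move of the TCP to a pose.
- r.servo_line(position, rotation=None, speed=0.15): straight line of the TCP; rotation=None keeps the orientation; speed is the mean speed in m/s.
- r.move_joints(angles): joint-space move.
- r.let_go() and r.grab(squeeze=None): open the fingers fully, or close them until they stop; squeeze is the grip in N (None keeps the last).
- r.wait(seconds).
- r.inverse_kinematics(position, orientation): joint angles nearest the present ones, or None.
- r.sense(): the state.
- r.snapshot(name): name is "scene" or "side" or "wrist"; returns a dict with "frame" (420x560x3 uint8, red, green, blue), "fx", "fy", "cx", "cy" (pixels), "R" (3x3) and "t" (3): a world point X has camera coordinates R X + t. Camera axes: x right, y down, z forward; pixel columns grow to the right and rows downward; lengths in m; the calibration is good to about 2 mm. A picture is of the moment at which its call begins. There is no depth.
A pose or a line that the arm cannot do raises r.IKError and nothing moves.
- r.hand_in(): hands the job in; it is judged then, once.
The state is a dict: "clock": time; "joints": joint angles; "joint_vel": joint speeds; "joint_torque": joint torques, N m; "tcp_pos": TCP position; "orientation": TCP orientation; "contact_force": force on the tool from outside, world axes, zero at the start; "torque": the same for the moment, N m; "opening": finger opening in m; "gripper_force": force on a finger pad.
Only numpy, scipy, OpenCV 4.12 (cv2) and the standard library are available. Lean on these libraries where they do the work, as an engineer would, in place of code of your own. Each camera call takes 0.05 s, during which the arm holds its last target. There are 200 camera calls.

## Working session

There is one attempt and no reset: what is moved stays moved. The work goes in short steps, each a Python script; the robot and the scene stay as the last script left them, time stands still between calls to the robot, and variables do not carry over. Pictures are saved under pics/ and viewed, at most 14 in all, crops included, and the job is handed in when it is done.

```bash
mkdir -p pics; python3 - <<'E'
from station import r
import cv2,pickle
d={}
for n in("scene","side","wrist"):
    s=r.snapshot(n); d[n]=s; cv2.imwrite(f"pics/{n}0.png",s["frame"][:,:,::-1])
    print(n,s["fx"],s["cx"],s["cy"],(-s["R"].T@s["t"]).round(3))
pickle.dump(d,open("s0.pkl","wb")); print(r.sense())
E
```

```text
scene 421.6684369458429 280.21080774181877 197.47032406482657 [ 1.014 -0.687  0.721]
side 491.590750653402 271.13248838084536 214.2887779747703 [-0.001  0.615  0.757]
wrist 300.2659553330211 279.1084165130467 210.91390694713917 [ 0.305 -0.522  0.384]
{'clock': 0.15, 'joints': array([-6.98284394e+01,  5.25473586e+00,  7.05649121e+01,  3.75745653e-04,
        1.04264385e+02, -3.24828184e+00]), 'joint_vel': array([-0.0033944 , -0.13692865, -0.28795207, -0.03989493, -0.0009952 ,
       -0.02160389]), 'joint_torque': array([ 2.84312737e-03, -4.47045422e+01, -4.06907058e+01,  7.00425357e-02,
        2.74544419e-02, -1.04794226e-04]), 'tcp_pos': array([ 0.23850428, -0.55062816,  0.40376137]), 'orientation': array([-1.79916122e+02, -5.12526807e-03,  2.34199310e+01]), 'contact_force': array([-0.2925721 , -0.43711889, -0.53111459]), 'torque': array([-0.0248631 , -0.03725826, -0.03706569]), 'gripper_force': 0.0, 'opening': 0.08781499558079663}
```

View pics/scene0.png

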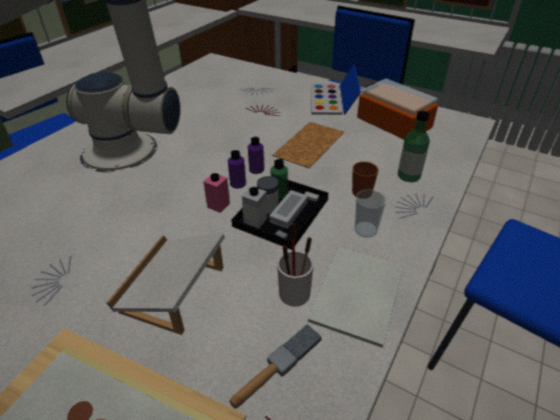

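View pics/side0.png

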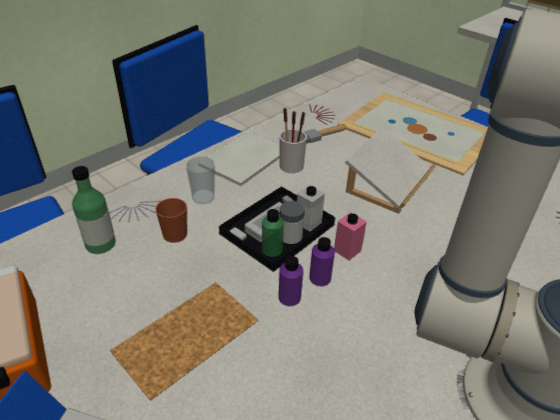

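The two views show these candidates (scene view / side view pixels):
- **Bottle:** green bottle at (279,176) / (272,235). The purple look-alikes at (237,168), (256,155) / (290,283), (321,262) and the big wine bottle at (413,150) are not meant.
- **Can:** grey can in the tray at (256,207) / (311,208). The pink one at (217,192) / (350,237) is not meant.
- **Jar:** (267,188) / (291,223). The glass at (369,213) is not the jar.
- **Tin:** (290,208) in the tray. The paint box at (330,96) is not meant.
- **Mat:** (310,143) / (185,338).
- **Stand:** (170,275) / (390,172).

Next I'll get rough positions.

```bash
cat > h.py <<'E'
import numpy as np, cv2
from station import r
def ray(s,p):
    d=s["R"].T@np.array([(p[0]-s["cx"])/s["fx"],(p[1]-s["cy"])/s["fy"],1.]); return -s["R"].T@s["t"],d/np.linalg.norm(d)
def plane(s,p,z):
    o,d=ray(s,p); return o+d*(z-o[2])/d[2]
def tri(*sp):   # [(snap,pix),...] -> point, residual
    A=np.zeros((3,3));b=np.zeros(3);R=[ray(s,p) for s,p in sp]
    for o,d in R:
        M=np.eye(3)-np.outer(d,d);A+=M;b+=M@o
    X=np.linalg.solve(A,b); return X.round(4),[round(float(np.linalg.norm(np.cross(X-o,d))),4) for o,d in R]
def proj(s,X):
    c=s["R"]@np.asarray(X)+s["t"]; return np.array([s["fx"]*c[0]/c[2]+s["cx"],s["fy"]*c[1]/c[2]+s["cy"]])
E
python3 - <<'E'
from h import *
import pickle
d=pickle.load(open("s0.pkl","rb"));S,D=d["scene"],d["side"]
for n,z,s,p in [("tray",.025,D,[(220,228),(281,190),(334,222),(274,265)]),("tray",.025,S,[(234,217),(288,242),(328,186)]),
 ("mat",.004,D,[(113,347),(213,287),(257,321),(152,390)]),("mat",.004,S,[(306,123),(344,133),(316,165),(274,154)])]:
    for q in p: print(n,plane(s,q,z).round(3))
for n,a,b in [("bottlecap",(279,162),(272,214)),("jar lid",(267,182),(292,209)),("cancap",(254,190),(311,190)),("pot",(296,262),(293,140)),("cup",(365,170),(173,206)),("purp1",(236,155),(290,264)),("purp2",(255,141),(323,243)),("pink",(216,177),(351,218)),("ledge a",(166,238),(398,205)),("ledge b",(112,304),(350,175)),("top a",(224,236),(433,165)),("glass",(369,196),(201,165))]:
    print(n,*tri((S,a),(D,b)))
E
```

```text
tray [0.657 0.121 0.025]
tray [ 0.664 -0.078  0.025]
tray [ 0.497 -0.082  0.025]
tray [0.493 0.112 0.025]
tray [ 0.512 -0.09   0.025]
tray [ 0.67  -0.096  0.025]
tray [0.656 0.139 0.025]
mat [0.559 0.449 0.004]
mat [0.548 0.23  0.004]
mat [0.425 0.223 0.004]
mat [0.441 0.446 0.004]
mat [0.426 0.439 0.004]
mat [0.565 0.444 0.004]
mat [0.57  0.236 0.004]
mat [0.433 0.223 0.004]
bottlecap [0.5454 0.0696 0.1056] [0.0001, 0.0001]
jar lid [0.5475 0.0075 0.0828] [0.0003, 0.0003]
cancap [ 0.5506 -0.0541  0.1007] [0.0006, 0.0006]
pot [ 0.7398 -0.1905  0.0867] [0.0029, 0.0029]
cup [0.7353 0.1854 0.0777] [0.0005, 0.0005]
purp1 [0.4202 0.101  0.0707] [0.0295, 0.0295]
purp2 [0.4288 0.0862 0.1206] [0.0269, 0.0269]
pink [ 0.4347 -0.0517  0.0936] [0.0004, 0.0004]
ledge a [ 0.4272 -0.2342  0.0324] [0.0025, 0.0025]
ledge b [ 0.545  -0.3623  0.0214] [0.104, 0.104]
top a [ 0.4882 -0.253   0.1054] [0.1008, 0.1008]
glass [0.7923 0.0632 0.1   ] [0.001, 0.001]
```

```bash
python3 - <<'E'
from h import *
import pickle
W={}
for n,p in [("st1",(.46,-.42,.44)),("st2",(.46,-.30,.44)),("tr1",(.52,-.13,.44)),("tr2",(.60,0.0,.44)),("ma1",(.50,.22,.44))]:
    try:
        r.reach(p,[180,0,90]); r.wait(.3); s=r.snapshot("wrist"); W[n]=s; cv2.imwrite(f"pics/{n}.png",s["frame"][:,:,::-1]); print(n,(-s["R"].T@s["t"]).round(3),s["R"][2].round(2))
    except r.IKError as e: print(n,"IK",e)
pickle.dump(W,open("w.pkl","wb")); print(r.sense()["clock"])
cv2.imwrite("pics/st.png",cv2.resize(np.hstack([W[k]["frame"] for k in("st1","st2")]),(800,300))[:,:,::-1])
E
```

```text
st1 [ 0.461 -0.349  0.42 ] [-0.   -0.26 -0.97]
st2 [ 0.461 -0.229  0.42 ] [-0.   -0.26 -0.97]
tr1 [ 0.521 -0.06   0.42 ] [-0.   -0.26 -0.97]
tr2 [0.601 0.07  0.421] [ 0.   -0.26 -0.97]
ma1 [0.502 0.291 0.42 ] [-0.   -0.26 -0.97]
5.8333
```

View pics/tr1.png

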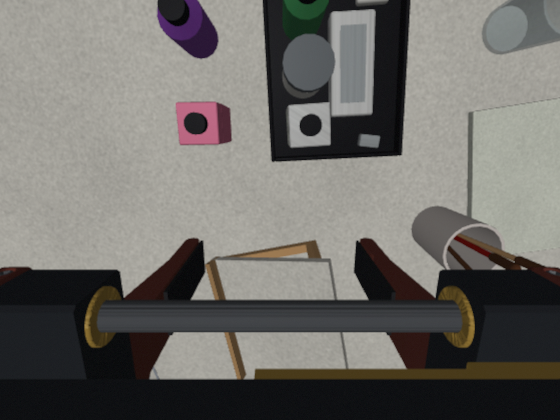

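View pics/tr2.png

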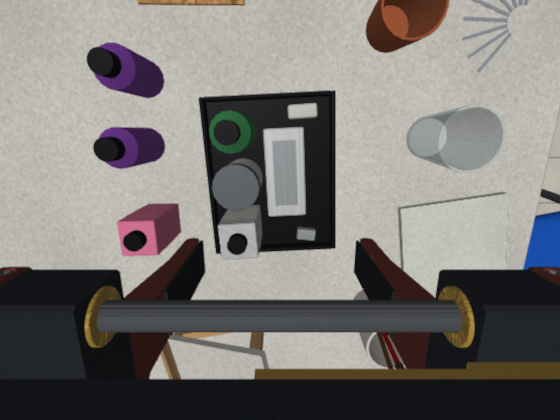

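View pics/st1.png

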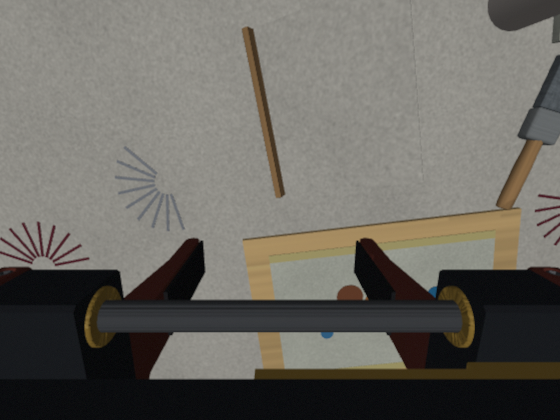

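View pics/st2.png

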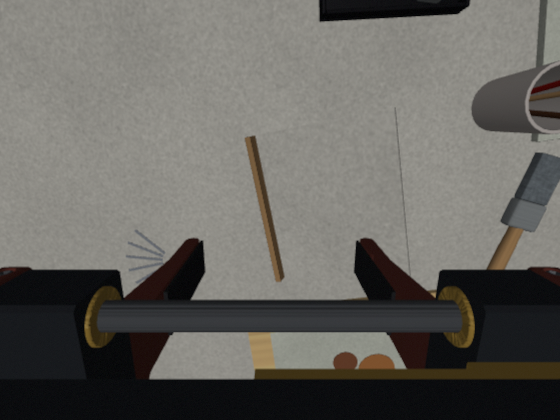

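The wrist views show:
- **tr1/tr2:** the row of bottle, jar and can, with the can cap at (311,125)/(237,244), the jar lid at (309,62)/(236,188) and the green bottle's cap at (227,132) in tr2. The tin top spans (331,12)-(372,116) in tr1 and (265,128)-(306,215) in tr2.
- **st1/st2:** the brown ledge runs (247,28)-(279,197) in st1 and (250,137)-(279,281) in st2. The slope's top edge is faint, at (412,0)-(422,178) in st1.

Next I'll triangulate these.

```bash
python3 - <<'E'
from h import *
import pickle
W=pickle.load(open("w.pkl","rb"));d=pickle.load(open("s0.pkl","rb"));S,D=d["scene"],d["side"]
a,b,c,e=W["tr1"],W["tr2"],W["st1"],W["st2"]
print("bottle",*tri((S,(279,162)),(D,(272,214)),(b,(227,132))))
print("jar",*tri((a,(309,62)),(b,(236,188))), *tri((S,(267,182)),(D,(292,209)),(a,(309,62)),(b,(236,188))))
print("can",*tri((a,(311,125)),(b,(237,244))), *tri((S,(254,190)),(D,(311,190)),(a,(311,125)),(b,(237,244))))
for p,q in [((331,13),(265,130)),((374,11),(304,127)),((372,116),(306,214)),((331,115),(268,216))]: print("tin",*tri((a,p),(b,q)),plane(a,p,.029).round(4),plane(b,q,.029).round(4))
for p,q in [((271,161),(217,252)),((401,155),(335,248))]: print("tray",*tri((a,p),(b,q)))
for q in[(200,98),(335,92),(335,248),(217,252)]: print("tray pl",plane(b,q,.025).round(4))
for p,q in [((247,28),(247,137)),((253,27),(254,136)),((276,197),(276,281)),((284,195),(283,279)),((412,0),(396,108)),]: print("ledge",*tri((c,p),(e,q)))
# enlarged crops
im=lambda s,x,y,w,h,f:cv2.resize(s["frame"][y:y+h,x:x+w],None,fx=f,fy=f,interpolation=cv2.INTER_CUBIC)
A=im(c,230,0,210,210,1.9);B=im(S,90,215,200,130,2.9)
B2=im(b,190,85,150,175,2.2)
out=np.zeros((600,800,3),np.uint8)
out[:399,:399]=A; out[:385,410:740]=B2; 
out[400:600,:400]=cv2.resize(S["frame"][225:325,100:300],(400,200)); out[400:600,410:800]=cv2.resize(D["frame"][130:215,330:496],(390,200))
out=np.clip(out.astype(float)*1.5,0,255).astype(np.uint8)
cv2.imwrite("pics/crop1.png",out[:,:,::-1])
E
```

```text
bottle [0.5468 0.0686 0.1053] [0.0013, 0.0008, 0.0015]
jar [0.5519 0.0069 0.0851] [0.0004, 0.0004] [0.5501 0.0067 0.0829] [0.0019, 0.0022, 0.0019, 0.0018]
can [ 0.5534 -0.0547  0.1015] [0.0002, 0.0002] [ 0.5523 -0.0549  0.1007] [0.0011, 0.0018, 0.0014, 0.0008]
tin [0.5823 0.0707 0.0238] [0.001, 0.001] [0.5807 0.0695 0.029 ] [0.5835 0.0702 0.029 ]
tin [0.6327 0.0741 0.0202] [0.0006, 0.0006] [0.6298 0.0715 0.029 ] [0.6325 0.0738 0.029 ]
tin [ 0.6388 -0.0425  0.0202] [0.0005, 0.0005] [ 0.6366 -0.0431  0.029 ] [ 0.6375 -0.0397  0.029 ]
tin [ 0.5858 -0.0421  0.0297] [0.0004, 0.0004] [ 0.5856 -0.0418  0.029 ] [ 0.586  -0.0425  0.029 ]
tray [ 0.5107 -0.0999  0.0165] [0.0006, 0.0006]
tray [ 0.6802 -0.0915  0.0229] [0.0002, 0.0002]
tray pl [0.5033 0.1085 0.025 ]
tray pl [0.6702 0.1153 0.025 ]
tray pl [ 0.68   -0.0908  0.025 ]
tray pl [ 0.5131 -0.0966  0.025 ]
ledge [ 0.4229 -0.2377  0.0383] [0.0015, 0.0015]
ledge [ 0.4306 -0.2365  0.0373] [0.0006, 0.0006]
ledge [ 0.4565 -0.4329  0.0403] [0.0001, 0.0001]
ledge [ 0.4666 -0.4306  0.0389] [0.0002, 0.0002]
ledge [ 0.6133 -0.2025  0.0157] [0.003, 0.003]
```

View pics/crop1.png

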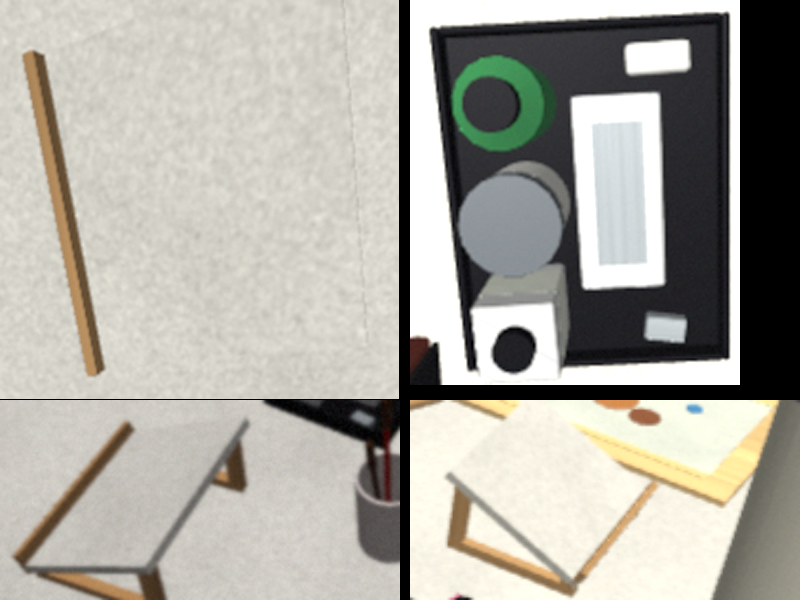

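View pics/ma1.png

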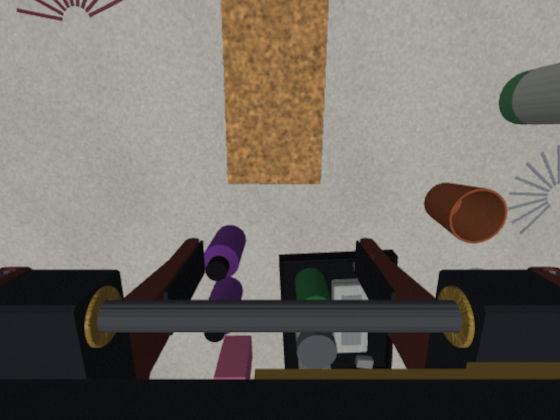

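```bash
python3 - <<'E'
from h import *
import pickle
W=pickle.load(open("w.pkl","rb"));d=pickle.load(open("s0.pkl","rb"));S,D=d["scene"],d["side"]
c,e,m=W["st1"],W["st2"],W["ma1"]
for n,s,p,z in [("in-top",c,(249,28.4),.043),("in-top",c,(280.5,197.5),.043),("base",c,(253,28),.031),("base",c,(284.7,196),.031),("top",c,(410.5,0),.1),("top",c,(422.6,180),.1),
 ("base2",e,(255,136),.031),("base2",e,(283,279),.031),("top2",e,(396,108),.1),("top2",e,(410,275),.1),
 ("S top",S,(224,235),.1),("S top",S,(175,309),.1),("S ledge",S,(166,237),.043),("S ledge",S,(110,304),.043),
 ("D top",D,(348.5,163.5),.1),("D top",D,(399,205),.043),("D top",D,(432,166),.043),("mat",m,(228,184),.004),("mat",m,(322,184),.004)]:
    print(n,plane(s,p,z).round(4))
for a in (c,): print(proj(a,[.5,-.33,.06]))
E
```

```text
in-top [ 0.4271 -0.2396  0.043 ]
in-top [ 0.4622 -0.433   0.043 ]
base [ 0.4306 -0.2357  0.031 ]
base [ 0.4679 -0.4336  0.031 ]
top [ 0.5826 -0.2329  0.1   ]
top [ 0.6146 -0.4013  0.1   ]
base2 [ 0.4307 -0.2366  0.031 ]
base2 [ 0.4665 -0.4348  0.031 ]
top2 [ 0.579 -0.208  0.1  ]
top2 [ 0.614  -0.3932  0.1   ]
S top [ 0.5811 -0.2108  0.1   ]
S top [ 0.619 -0.403  0.1  ]
S ledge [ 0.4316 -0.2398  0.043 ]
S ledge [ 0.4661 -0.4332  0.043 ]
D top [ 0.5602 -0.1973  0.1   ]
D top [ 0.4209 -0.2212  0.043 ]
D top [ 0.4555 -0.4178  0.043 ]
mat [0.4302 0.2176 0.004 ]
mat [0.5618 0.2175 0.004 ]
[313.66046984 112.50057729]
```

Measured poses, checked against the text:

| Thing | Position (x, y) in m | Yaw |
|---|---|---|
| Tray | (.592, .009) | 2.7° |
| Row (bottle, jar, can) | matches x -40 and y ±62/0 mm in the tray frame to 2 mm | – |
| Stand | (.523, -.321), edge length 201 mm | 10.5° |
| Mat | (.496, .3375) | ~0° |

In the close crop the green bottle, grey-lid jar and white/grey can are clearly the right ones. I'll clear the row now, bottle first.

```bash
cat >> h.py <<'E'
YAW=92.7; UP=.385; GZ=.163+.062
TRAY={"bottle":(.548,.0688),"jar":(.5515,.007),"can":(.5535,-.0548)}
MAT={"bottle":(.497,.415),"jar":(.497,.338),"can":(.497,.262)}
def transfer(a,b,za,zb,n=""):
    r.reach([*a,UP],[180,0,YAW]); r.servo_line([*a,za],speed=.15)
    r.grab(25); q=r.sense(); print(n,"grip",round(q["opening"],4),q["gripper_force"])
    r.servo_line([*a,UP],speed=.15); print("lift",round(r.sense()["opening"],4))
    r.reach([*b,UP],[180,0,YAW]); r.servo_line([*b,zb+.03],speed=.2); r.servo_line([*b,zb],speed=.05)
    r.wait(.2); print("F",r.sense()["contact_force"].round(1)); r.let_go(); r.wait(.2); r.servo_line([*b,UP],speed=.2); print("t",r.sense()["clock"])
E
python3 - <<'E'
from h import *
transfer(TRAY["bottle"],MAT["bottle"],GZ,GZ,"bottle")
E
```

```text
bottle grip 0.0453 24.998846263624728
lift 0.046
F [-0.4  0.  -2.9]
t 14.725
```

```bash
python3 - <<'E'
from h import *
for n in("jar","can"): transfer(TRAY[n],MAT[n],GZ,GZ,n)
r.reach([.57,-.02,.42],[180,0,90]); r.wait(.3)
w=r.snapshot("wrist");s=r.snapshot("side")
import pickle; pickle.dump((w,s),open("w2.pkl","wb"))
cv2.imwrite("pics/v2.png",np.hstack([cv2.resize(w["frame"],(400,300)),cv2.resize(s["frame"],(400,300))])[:,:,::-1])
E
```

```text
jar grip 0.0539 24.982740730047226
lift 0.0535
F [-0.8 -1.3 -2.2]
t 24.1833
can grip 0.0438 24.9875807762146
lift 0.0436
F [ 0.6  0.1 -1.1]
t 33.7917
```

View pics/v2.png

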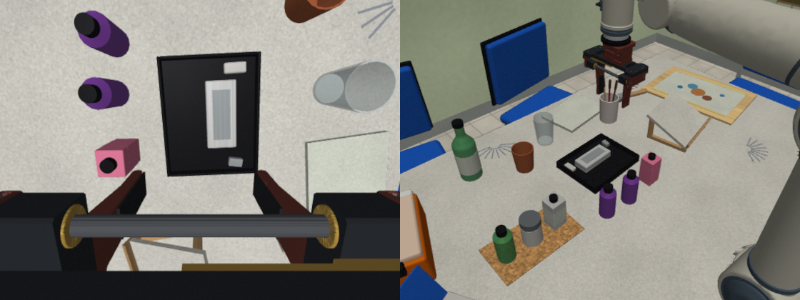

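All three stand upright on the mat, at about (505,243), (531,228) and (554,210) in the side half. The tin is free at (220,114) in the wrist half. I'll refine its pose by segmentation, check the IK for the placing pose, then grip it.

```bash
cat >> h.py <<'E'
from scipy.spatial.transform import Rotation as Ro
SC=np.array([.523,-.321,0]); RS=Ro.from_euler("z",10.5,degrees=True).as_matrix()
c25,s25=np.cos(np.radians(25)),np.sin(np.radians(25)); N=np.array([-s25,0,c25])
SO=Ro.from_matrix(RS@np.array([[0,c25,s25],[1,0,0],[0,s25,-c25]])).as_euler("xyz",degrees=True)
def slope(s,h): # TCP for tin underside h above slope, s from ledge along slope
    return SC+RS@(np.array([-.075+s*c25,0,.03+s*s25])+(h+.023+.163)*N)
E
python3 - <<'E'
from h import *
import pickle
w,_=pickle.load(open("w2.pkl","rb"))
g=cv2.cvtColor(w["frame"],cv2.COLOR_RGB2GRAY); g=g[:260]
m=np.zeros_like(g); m[100:225,275:345]=g[100:225,275:345]>90
k,_=cv2.findContours(m.astype(np.uint8),cv2.RETR_EXTERNAL,cv2.CHAIN_APPROX_NONE)
k=max(k,key=cv2.contourArea); b=cv2.boxPoints(cv2.minAreaRect(k)); 
P=np.array([plane(w,q,.029) for q in b]); print(b.round(),P.round(4),P.mean(0).round(4))
print(SO,slope(.066,0),slope(.066,.1))
q=r.inverse_kinematics(slope(.066,.0),SO); print(q, r.inverse_kinematics(slope(.066,.1),SO))
E
```

```text
[[287. 111.]
 [330. 111.]
 [330. 207.]
 [287. 207.]] [[ 0.5803  0.074   0.029 ]
 [ 0.6308  0.0741  0.029 ]
 [ 0.6362 -0.0422  0.029 ]
 [ 0.5814 -0.0423  0.029 ]] [0.6072 0.0159 0.029 ]
[1.55000000e+02 1.27222187e-14 1.00500000e+02] [ 0.43077985 -0.33809199  0.22646605] [ 0.3892257  -0.3457936   0.31709683]
[-48.04524517  -6.84159514 102.24014433  22.24266776  72.25249318
 -63.08838208] [-52.34775437 -13.22857267  98.56303008  22.25399805  83.19404113
 -63.27082664]
```

```bash
python3 - <<'E'
from h import *
p=(.604,.015)
r.reach([*p,.36],[180,0,YAW]); r.servo_line([*p,.215],speed=.15); f0=r.sense()["contact_force"]
r.servo_line([*p,.163+.028],speed=.04); print("down F",(r.sense()["contact_force"]-f0).round(1))
r.grab(30); q=r.sense(); print("grip",q["opening"],q["gripper_force"])
r.servo_line([*p,.42],speed=.12); print("lift",r.sense()["opening"])
r.reach(slope(.066,.13),SO); r.wait(.2)
r.servo_line(slope(.066,.012),speed=.1); r.wait(.3); f0=r.sense()["contact_force"]
for h in np.arange(.009,-.004,-.002):
    r.servo_line(slope(.066,h),speed=.03); r.wait(.15); d=r.sense()["contact_force"]-f0
    print(round(h,3),d.round(1))
    if d@(RS@N)>2: break
s=r.snapshot("side");s2=r.snapshot("scene"); print(r.sense()["clock"],r.sense()["opening"])
cv2.imwrite("pics/v3.png",np.hstack([cv2.resize(s["frame"][100:250,300:500],(400,300)),cv2.resize(s2["frame"][200:350,80:280],(400,300))])[:,:,::-1])
E
```

```text
down F [ 0.2  0.5 -0.3]
grip 0.05171420168019445 30.00007063150406
lift 0.0519631540322621
0.009 [0.3 0.2 0.8]
0.007 [-0.7 -0.4 -0.2]
0.005 [ 0.5 -1.   0.5]
0.003 [ 0.4 -0.4 -0.4]
0.001 [ 0.9 -0.3  0.1]
-0.001 [-2.4 -0.7  6.2]
46.0833 0.051397481148901546
```

View pics/v3.png

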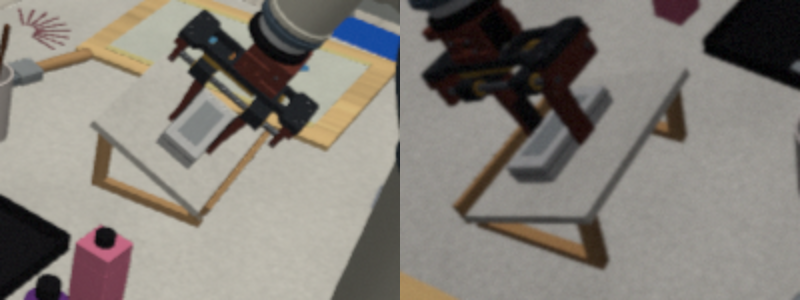

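The tin lies flat on the slope, at (195,125) in the left half and (560,135) in the right, and it touched at the expected height. I'll release it, retreat along the normal and check.

```bash
python3 - <<'E'
from h import *
r.let_go(); r.wait(.4); r.servo_line(slope(.066,.12),speed=.08); r.wait(.5)
r.reach([.46,-.36,.44],[180,0,90]); r.reach([.48,-.10,.44],[180,0,90]); r.wait(.2)
import pickle; S=[r.snapshot(n) for n in("side","scene")]; pickle.dump(S,open("s4.pkl","wb"))
# predicted outline of the tin at rest
for s in S:
    im=s["frame"].copy()
    R=RS@np.array([[c25,0,-s25],[0,1,0],[s25,0,c25]]); o=SC+RS@np.array([-.051,0,.041])
    P=np.array([proj(s,o+R@np.array(v)) for v in [(-.026,-.058,.024),(.026,-.058,.024),(.026,.058,.024),(-.026,.058,.024)]])
    s["v"]=im; cv2.polylines(im,[(P*16).astype(np.int32)],True,(255,0,0),1,shift=4)
cv2.imwrite("pics/v4.png",np.hstack([cv2.resize(S[0]["v"][100:250,300:500],(400,300)),cv2.resize(S[1]["v"][200:350,80:280],(400,300))])[:,:,::-1]); print(r.sense()["clock"])
E
```

```text
51.2667
```

View pics/v4.png

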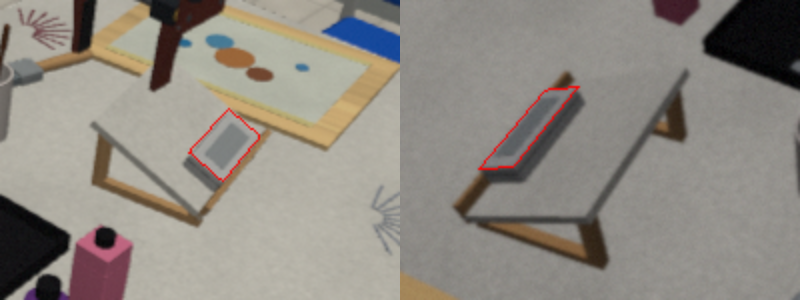

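The tin rests against the ledge and matches the predicted outline in both views. I'll put the three back.

```bash
python3 - <<'E'
from h import *
import pickle
for n in("can","jar","bottle"): transfer(MAT[n],TRAY[n],GZ,GZ+.002,n)
r.reach([.60,0.0,.44],[180,0,90]); r.wait(.3)
w=r.snapshot("wrist"); S=r.snapshot("side"); b=pickle.load(open("w.pkl","rb"))["tr2"]; d=pickle.load(open("s0.pkl","rb"))["side"]
h=lambda a:cv2.resize(a[0:265,180:400],(400,480))
cv2.imwrite("pics/v5.png",np.hstack([cv2.resize(b["frame"][80:260,60:360],(400,240)),cv2.resize(w["frame"][80:260,60:360],(400,240))])[:,:,::-1])
v5=cv2.imread("pics/v5.png"); k=np.hstack([cv2.resize(x["frame"][150:300,200:460],(400,231)) for x in(d,S)])[:,:,::-1]
cv2.imwrite("pics/v5.png",np.vstack([v5,k]))
E
```

```text
can grip 0.0439 24.99771237373352
lift 0.0437
F [ 0.1  0.3 -2.8]
t 60.7583
jar grip 0.0532 25.000071722315624
lift 0.0534
F [-0.1 -0.  -2. ]
t 70.1583
bottle grip 0.0459 24.99981945475156
lift 0.0462
F [-0.4 -0.6 -2. ]
t 79.85
```

View pics/v5.png

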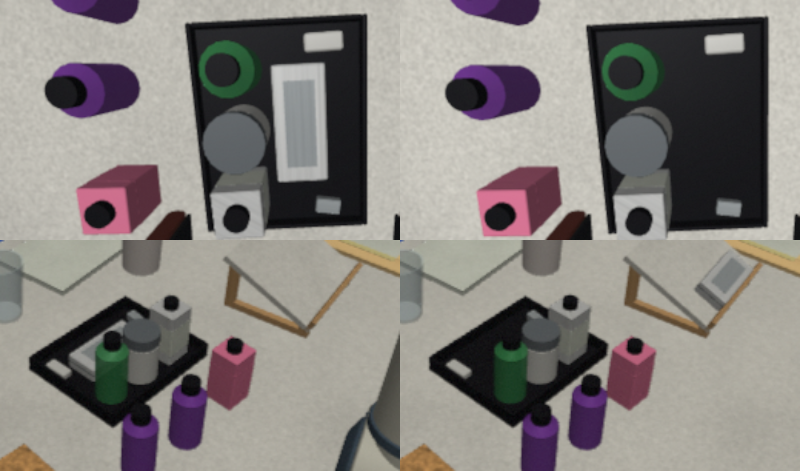

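Before (left) and after (right), the caps match to about 2 px: bottle (222,69)→(622,72), jar (234,143)→(636,145), can (236,219)→(638,221). All three are upright, and the tin is on the ledge at (725,280).

```bash
python3 -c "
from station import r
print(r.hand_in())"
```

```text
the job is handed in; nothing more can be done
None
```

The job is handed in, though the hand-in returned no verdict: in the last camera views the tin lies flat against the stand's ledge near mid-width, the bottle, jar and can stand upright in their old places, and the arm was not planned to touch the cup or brush pot, though I did not check them closely at the end.

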